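# Load the casting rings on the furnace tray in order of size

## Robot

A 6-joint arm with a two-finger parallel gripper is mounted at the origin on the work surface. World frame = base frame: x ahead of the robot, y to its left, z up, the work surface at z = 0. Lengths are in mm, angles in degrees, forces in N, time in s.
With the tool pointing down it reaches from about 350 to 850 mm from the base axis. Payload 8.1 kg.
Tool frame: the origin (TCP) lies at the very end of the fingers, on their centre line; the grasp point (between the pads) lies 19 mm behind it (r.grip_point_offset is the distance from the TCP to the grasp point, in mm); z points along the fingers, y is the line along which they close (so a half turn about z gives the same grasp; the last joint's range is limited). The gripper opens to 85 mm and grips with 20 to 120 N. Pads are 22 mm wide; open, the fingers measure 114 mm over their backs; the gripper's body (76 mm by 85 mm) begins 54 mm behind the grasp point. The pads swing forward as they close: fully open they stand 13 mm farther back than shut.
Start: joints at [-72.617, 7.471, 85.268, -0, 87.261, -4.893], TCP at [227.467, -555.215, 231.292] pointing down, gripper open.
Joint ranges: [-169.43, 169.43], [-51.17, 129.36], [1.28, 143.12], [-76.62, 256.62], [0, 156.53], [-152.29, 152.29]. Speed limits (degrees/s): [136.94, 136.94, 159.86, 180, 180, 180].

## Interface

Orientations are given as [roll, pitch, yaw] about the fixed x, y, z axes, in that order (R = Rz(yaw) Ry(pitch) Rx(roll)).
In Python, from bench import status, eyes, r gives the robot as it stands.
- The arm moves only by the shell command python3 -m handwheel 'ROWS' [FORCE]. ROWS is a JSON object whose one key "series" holds a list that holds one entry, the list of rows, each a list of 7 numbers: the shift along the tool's x, y, z in cm, then the turn, a rotation vector about the tool's x, y, z in rad, then the opening, from 0 (shut) to 1 (fully open). In form: {"series": [[[tx, ty, tz, rx, ry, rz, claw], ...]]}. A call has 1 to 12 rows; each row is the pose to reach, as a shift and turn from the pose commanded when the call began, along the tool's axes at that moment; what a row does not reach only later rows make up. A row lasts 1/8 s, in which the tool goes at most 62.5 mm and 10.7 degrees, less where a joint would pass 70% of its speed; a pose out of reach is approached as far as the arm can. A call with a gripper value outside its range is refused whole. The fingers move at their own pace and stop on an object; FORCE is the grip in N (left out, the last holds). Time passes only in rows, so rows that repeat a pose let the fingers close. It gives the time, the measured TCP pose, the force, the opening and the grip force at its end, in the units of the state.
- status.sense(): the state, without advancing time (a new reading comes with each control period).
- eyes.snapshot(name): name is "scene" or "top" or "wrist"; returns a dict with "img" (420x560x3 uint8, red, green, blue), "mtx" (3x3 intrinsics, pixels), "R" (3x3) and "t" (3): a world point X has camera coordinates R X + t. Camera axes: x right, y down, z forward; pixel columns grow to the right and rows downward; lengths in mm; the calibration is good to about 2 mm. A picture is of the moment at which its call begins. There is no depth.
- r.hand_in(): hands the job in; it is judged then, once.
The state is a dict: "time": time; "joint_pos": joint angles; "qd": joint speeds; "joint_efforts": joint torques, N m; "tool_pos": TCP position; "tcp_rot": TCP orientation; "ft_force": force on the tool from outside, world axes, zero at the start; "wrist_torque": the same for the moment, N m; "finger_gap": finger opening in mm; "grip_force": force on a finger pad.
Only numpy, scipy, OpenCV 4.12 (cv2) and the standard library are available. Lean on these libraries where they do the work, as an engineer would, in place of code of your own. Each camera call takes 0.05 s, during which the arm holds its last target. There are 200 camera calls.

## Task

Load the burnout furnace tray: stand the four filled casting rings upright on its ceramic tiles, one in the middle of each tile, in order of diameter from the smallest next to the tray's handle to the largest at the far end, so that the big ones go to the back of the furnace. The fresh investment is brittle, so keep the rings upright and set them down rather than drop them; the empty ring is for another case and stays where it stands.

Things in the scene. Friction and masses are not known exactly. Their poses are not given: they have to be found in the camera images.
- ring_34: smallest of the four filled casting rings: a plain steel cylinder 34 mm across and 55 mm tall, solid, filled to the brim with cream-coloured set investment, standing upright on the bench, 130 g give or take a third. Origin: centre of its underside; z along its axis, up. It may be set down at any yaw.
- ring_44: second smallest of the four filled casting rings: a plain steel cylinder 44 mm across and 55 mm tall, solid, filled to the brim with cream-coloured set investment, standing upright on the bench, 210 g give or take a third. Origin: centre of its underside; z along its axis, up. It may be set down at any yaw.
- ring_54: second largest of the four filled casting rings: a plain steel cylinder 54 mm across and 55 mm tall, solid, filled to the brim with cream-coloured set investment, standing upright on the bench, 310 g give or take a third. Origin: centre of its underside; z along its axis, up. It may be set down at any yaw.
- ring_64: largest of the four filled casting rings: a plain steel cylinder 64 mm across and 55 mm tall, solid, filled to the brim with cream-coloured set investment, standing upright on the bench, 430 g give or take a third. Origin: centre of its underside; z along its axis, up. It may be set down at any yaw.
- empty_ring: an empty casting ring, an open steel tube 50 mm across, 55 mm tall, wall 2.5 mm, bench visible through it; not part of the job, it stays where it stands. Origin: centre of its underside.
- tray: furnace loading tray, fixed, at any yaw: dark steel sheet 300 x 84 mm, 4 mm thick, long edges turned up to 10 mm. Its x axis runs along its length to the handle, a steel loop with dark wooden cross-grip reaching 217 mm from the origin, at most 21 mm high. Four cream ceramic tiles lie on it in a row along x. Origin: centre of its underside, on the bench.
- tile_1: square ribbed cream ceramic tile on the tray, next to the handle (+112.5 mm along the tray's x): 68 x 68 mm, 8 mm thick, fixed; tiles are 75 mm apart between centres. Origin: centre of its underside, 4 mm above the bench; its top face is 8 mm above its origin, 12 mm above the bench. Axes parallel to the tray's.
- tile_2: square ribbed cream ceramic tile on the tray, second from the handle (+37.5 mm along the tray's x): 68 x 68 mm, 8 mm thick, fixed; tiles are 75 mm apart between centres. Origin: centre of its underside, 4 mm above the bench; its top face is 8 mm above its origin, 12 mm above the bench. Axes parallel to the tray's.
- tile_3: square ribbed cream ceramic tile on the tray, third from the handle (-37.5 mm along the tray's x): 68 x 68 mm, 8 mm thick, fixed; tiles are 75 mm apart between centres. Origin: centre of its underside, 4 mm above the bench; its top face is 8 mm above its origin, 12 mm above the bench. Axes parallel to the tray's.
- tile_4: square ribbed cream ceramic tile on the tray, at the far end, farthest from the handle (-112.5 mm along the tray's x): 68 x 68 mm, 8 mm thick, fixed; tiles are 75 mm apart between centres. Origin: centre of its underside, 4 mm above the bench; its top face is 8 mm above its origin, 12 mm above the bench. Axes parallel to the tray's.
Mind the look-alikes: they are no part of the job. What is shaped like the tile_4 but purple is not meant. Leave any black look-alike of the tile_3 alone.

How it is judged (in metres and radians):
At the end, for the whole second after the job is handed in: From the handle outward the 34, 44, 54 and 64 mm rings stand on tiles 1 to 4: each centred within 12 mm, underside on the tile top (6 to 11 mm over the tile origin), tilt under 0.08 rad, at rest (under 0.02 m/s); the empty ring is within 30 mm of its start (horizontal distance between ring_34 and tile_1 below 0.012 m and z of ring_34 in the frame of tile_1 between 0.006 and 0.011 m and angle between each of ring_34, ring_44, ring_54, ring_64's own z axis and vertical below 0.08 rad and linear speed of each of ring_34, ring_44, ring_54, ring_64 below 0.02 m/s and horizontal distance between ring_44 and tile_2 below 0.012 m and z of ring_44 in the frame of tile_2 between 0.006 and 0.011 m and horizontal distance between ring_54 and tile_3 below 0.012 m and z of ring_54 in the frame of tile_3 between 0.006 and 0.011 m and horizontal distance between ring_64 and tile_4 below 0.012 m and z of ring_64 in the frame of tile_4 between 0.006 and 0.011 m and distance of empty_ring from where it was at the start of the episode below 0.03 m); the robot touches nothing.
It fails at once if a filled ring is tipped over (more than 0.6 rad from upright) (angle between any of ring_34, ring_44, ring_54, ring_64's own z axis and vertical above 0.6 rad).
It fails at once if a filled ring is dropped (moves faster than 0.5 m/s while the fingers do not touch it, a fall of more than about 13 mm) ((linear speed of ring_34 above 0.5 m/s and contact force between ring_34 and the fingers below 0.05 N) or (linear speed of ring_44 above 0.5 m/s and contact force between ring_44 and the fingers below 0.05 N) or (linear speed of ring_54 above 0.5 m/s and contact force between ring_54 and the fingers below 0.05 N) or (linear speed of ring_64 above 0.5 m/s and contact force between ring_64 and the fingers below 0.05 N)).
It fails at once if the empty ring is shifted more than 30 mm (distance of empty_ring from where it was at the start of the episode above 0.03 m).
It also fails if it takes over 104 s, if anything falls off the work surface, if the arm or the gripper's body presses on something with over 40 N, if the wrist force passes 120 N, or if a joint passes its speed limit or range.

## Working session

There is one attempt and no reset: what is moved stays moved. The work goes in short steps, Python scripts to look and compute and a shell command to move; the robot and the scene stay as the last step left them, time stands still between calls to the robot, and variables do not carry over. Pictures are saved under pics/ and viewed, at most 14 in all, crops included, and the job is handed in when it is done.

```bash
ls; mkdir -p pics
python3 - <<'E'
from bench import status, eyes, r
import cv2,pickle
d={n:eyes.snapshot(n) for n in("scene","top")}
pickle.dump(d,open("d0.pkl","wb"))
for n in d: cv2.imwrite(f"pics/{n}0.png",d[n]["img"][:,:,::-1]); print(n,d[n]["mtx"].round(1).tolist(),d[n]["R"].round(3).tolist(),d[n]["t"].round(1))
s=status.sense();print(s)
E
```

```text
pics
scene [[487.5, 0.0, 290.0], [0.0, 487.5, 211.3], [0.0, 0.0, 1.0]] [[0.069, 0.998, 0.007], [0.703, -0.044, -0.71], [-0.708, 0.054, -0.705]] [ -82.9 -352.9 1549.2]
top [[539.7, 0.0, 281.9], [0.0, 539.7, 203.8], [0.0, 0.0, 1.0]] [[-0.009, -1.0, 0.005], [-0.996, 0.009, -0.091], [0.091, -0.006, -0.996]] [  58.6  513.5 1290.8]
{'time': 0.1, 'joint_pos': array([-7.26140984e+01,  7.51175993e+00,  8.53230164e+01, -4.32998784e-04,
        8.72616923e+01, -4.89319443e+00]), 'qd': array([-0.06022471,  0.02890107, -0.20320369,  0.06051689, -0.02628364,
        0.040045  ]), 'joint_efforts': array([ 1.77662983e-03, -5.70954180e+01, -5.01940334e+01, -4.53526923e-05,
        8.21137510e-03, -4.18307616e-05]), 'tool_pos': array([ 227.33936658, -554.72741046,  230.33934953]), 'tcp_rot': array([-1.79903846e+02, -7.79774122e-03,  2.22791105e+01]), 'ft_force': array([-0.13214526, -0.68248896, -0.17382428]), 'wrist_torque': array([ 0.00435853, -0.01994625, -0.00508268]), 'grip_force': 0.0, 'finger_gap': 85.44974696730586}
```

View pics/top0.png

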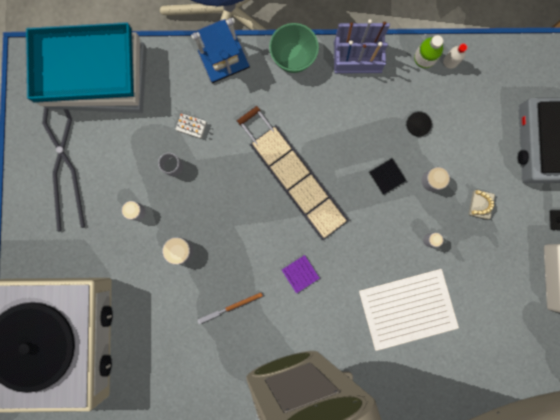

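View pics/scene0.png

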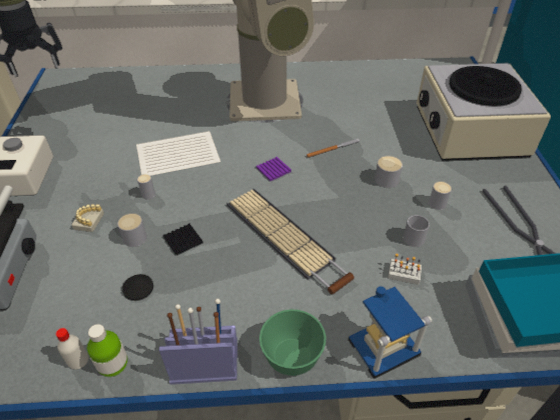

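Top view: the filled rings are at (131,211), (176,251), (438,178) and (436,240), and the empty ring is at (169,163). The tray runs from its handle at (248,115) to its far end at (330,225). Scene view: the rings are at (441,188), (389,164), (130,222) and (145,180), with the tray handle at (341,284). Next I segment the cream faces and triangulate.

```bash
cat > h.py <<'E'
import cv2,numpy as np
def ray(c,uv):
    d=c["R"].T@np.linalg.solve(c["mtx"],[uv[0],uv[1],1.]); return -c["R"].T@c["t"],d
def plane(c,uv,z):
    o,d=ray(c,uv); return o+d*(z-o[2])/d[2]
def tri(c1,u1,c2,u2):
    P=[c["mtx"]@np.c_[c["R"],c["t"]] for c in(c1,c2)]
    X=cv2.triangulatePoints(P[0],P[1],np.float64(u1).reshape(2,1),np.float64(u2).reshape(2,1)).ravel(); return X[:3]/X[3]
def blobs(img,lo=(12,45,130),hi=(32,140,255),amin=40):
    m=cv2.inRange(cv2.cvtColor(img,cv2.COLOR_RGB2HSV),lo,hi)
    n,l,s,c=cv2.connectedComponentsWithStats(m)
    return m,[(c[i],s[i],cv2.minAreaRect(np.argwhere(l==i)[:,::-1].astype(np.float32))) for i in range(1,n) if s[i][4]>amin]
E
python3 - <<'E'
import pickle;from h import *
d=pickle.load(open("d0.pkl","rb"))
for n,pts in(("top",[(131,211),(176,251),(438,178),(436,240),(273,146),(326,216)]),("scene",[(441,187),(389,163),(130,221),(145,179),(255,205),(310,252)])):
    hsv=cv2.cvtColor(d[n]["img"],cv2.COLOR_RGB2HSV)
    print(n,[hsv[v,u].tolist() for u,v in pts], hsv[230,200].tolist())
    for c,s,r in blobs(d[n]["img"])[1]: print(c.round(1),s.tolist(),np.round(r[1],1),round(r[2]))
E
```

```text
top [[22, 49, 237], [20, 58, 221], [20, 62, 214], [22, 52, 234], [20, 70, 219], [21, 68, 225]] [68, 8, 126]
[192.1   8.9] [160, 4, 70, 15, 495] [69.3 12.2] 5
[245.8  21.4] [236, 16, 18, 13, 96] [20.   6.2] 37
[271.3 145.7] [252, 127, 39, 38, 780] [28.  28.4] 53
[289.4 169.5] [271, 151, 38, 38, 785] [28.2 28. ] 53
[438.2 177.7] [428, 168, 22, 21, 356] [21. 20.] 0
[307.7 193.5] [289, 175, 38, 38, 789] [28.  28.2] 53
[483.1 203.7] [470, 190, 24, 27, 323] [21.7 25.9] 12
[326.2 218. ] [307, 199, 39, 39, 818] [28.6 28.6] 53
[130.5 209.8] [122, 202, 18, 17, 234] [16. 17.] 90
[435.8 239.3] [430, 233, 13, 14, 139] [12.7 12. ] 45
[175.6 250.4] [163, 238, 26, 26, 524] [25. 25.] 90
[ 65.8 336.1] [0, 280, 94, 132, 1220] [131.  93.] 90
scene [[21, 60, 217], [20, 62, 196], [20, 63, 195], [21, 61, 216], [20, 72, 153], [19, 72, 181]] [53, 8, 122]
[ 7.7 92.5] [0, 62, 21, 58, 660] [57.5 18.8] 77
[484.1 130.2] [425, 66, 125, 91, 2846] [134.1  77. ] 21
[277.1 105.3] [237, 79, 64, 39, 908] [38. 63.] 90
[389.5 163.2] [378, 156, 24, 15, 282] [14. 23.] 90
[143.7 178. ] [138, 174, 13, 9, 81] [ 7.5 12.4] 76
[442. 187.] [434, 182, 17, 11, 154] [10. 16.] 90
[281.4 231.5] [230, 190, 102, 85, 2664] [114.   27.5] 42
[ 87.9 214.3] [73, 204, 30, 26, 390] [26.1 25.5] 11
[129.2 221.4] [118, 214, 23, 16, 296] [15. 22.] 90
[181.2 319.6] [178, 308, 8, 24, 73] [23.5  2.9] 76
[373.9 331.5] [368, 325, 11, 16, 100] [15.5  7.5] 56
[394.6 344.4] [383, 335, 26, 21, 172] [ 9.8 29.5] 63
[496.4 407.1] [485, 404, 21, 6, 74] [ 4.5 20.2] 82
```

Run:
```python
import pickle;from h import *
d=pickle.load(open("d0.pkl","rb"));T,S=d["top"],d["scene"]
R={64:((175.6,250.4),(389.5,163.2)),54:((438.2,177.7),(129.2,221.4)),44:((130.5,209.8),(442,187)),34:((435.8,239.3),(143.7,178))}
for k,(a,b) in R.items(): print(k,tri(T,a,S,b).round(1),plane(T,a,55).round(1),plane(S,b,55).round(1))
tl=[(271.3,145.7),(289.4,169.5),(307.7,193.5),(326.2,218)]
print("tray tri",tri(T,np.mean(tl,0),S,(281.4,231.5)).round(1),plane(S,(281.4,231.5),12).round(1))
P=np.array([plane(T,t,12) for t in tl]);print(P.round(1));v=P[0]-P[3];print("yaw",np.degrees(np.arctan2(v[1],v[0])),np.linalg.norm(v))
m=P.mean(0)
for i,k in enumerate((112.5,37.5,-37.5,-112.5)): print(i+1,(m+v/np.linalg.norm(v)*k).round(1))
# empty ring dark-ish: manual rim centre
print("empty",plane(T,(169.5,161),55).round(1))
```

```text
64 [403.3 306.9  55.8] [403.  305.5  55. ] [402.4 309.1  55. ]
54 [ 570.1 -318.5   55.5] [ 570.3 -320.    55. ] [ 569.9 -317.1   55. ]
44 [500.3 414.6  55.3] [499.9 413.1  55. ] [499.8 416.7  55. ]
34 [ 423.3 -307.3   56.1] [ 423.5 -309.1   55. ] [ 422.5 -306.    55. ]
tray tri [571.3  16.9   1. ] [582.1  22.7  12. ]
[[659.9  78.8  12. ]
 [599.9  34.5  12. ]
 [539.8  -9.9  12. ]
 [479.  -54.4  12. ]]
yaw 36.371724335804736 224.5946595362795
1 [660.2  79.   12. ]
2 [599.8  34.5  12. ]
3 [539.4 -10.   12. ]
4 [479.1 -54.5  12. ]
empty [616.2 321.9  55. ]
```

```bash
cat >> h.py <<'E'
def go(x,y,z,yaw=36.4):
    from bench import status
    from scipy.spatial.transform import Rotation as Ro
    s=status.sense(); A=Ro.from_euler("xyz",s["tcp_rot"],degrees=True)
    B=Ro.from_euler("xyz",[180,0,yaw],degrees=True)
    d=A.inv().apply(np.array([x,y,z])-s["tool_pos"])/10
    print("t",round(s["time"],2),"pos",s["tool_pos"].round(1),"rot",s["tcp_rot"].round(1),"F",s["ft_force"].round(1),"gap",round(s["finger_gap"],1),"grip",round(s["grip_force"],1))
    print("-> shift cm",d.round(2),"turn",(A.inv()*B).as_rotvec().round(3),"rows>=",np.ceil(np.linalg.norm(d)/6.25))
def wrist(name):
    from bench import eyes
    c=eyes.snapshot("wrist"); cv2.imwrite(f"pics/{name}.png",c["img"][:,:,::-1]); return c
E
python3 -c "
from h import *
go(423,-308,180)"
```

```text
t 0.1 pos [ 227.3 -554.7  230.3] rot [-179.9   -0.    22.3] F [-0.1 -0.7 -0.2] gap 85.4 grip 0.0
-> shift cm [ 27.46 -15.4    5.06] turn [-0.002 -0.    -0.246] rows>= 6.0
```

```bash
python3 -m handwheel '{"series": [[[4.5,-2.5,0.8,0,0,-0.05,1],[9,-5,1.6,0,0,-0.1,1],[13.5,-7.6,2.5,0,0,-0.15,1],[18,-10.1,3.4,0,0,-0.2,1],[23,-12.8,4.2,0,0,-0.246,1],[27.5,-15.4,5.1,0,0,-0.246,1],[27.5,-15.4,5.1,0,0,-0.246,1],[27.5,-15.4,5.1,0,0,-0.246,1]]]}' 30
python3 - <<'E'
from h import *
c=wrist("w34"); go(423,-308,10)
print(c["R"].round(2).tolist(),c["t"].round(1),(-c["R"].T@c["t"]).round(1))
for b,s,r in blobs(c["img"])[1]: print(b.round(1),s.tolist(),plane(c,b,55).round(1))
E
```

```text
time: 1.1
tool_pos: [423.3, -308.5, 180.1]
tcp_rot: [-180.0, 0.0, 36.4]
ft_force: [-0.2, 0.0, 0.2]
finger_gap: 85.4
grip_force: 0.0
t 1.15 pos [ 423.1 -309.1  180.3] rot [180.    0.   36.3] F [ 0.1 -0.2 -0.8] gap 85.4 grip 0.0
-> shift cm [ 0.07 -0.1  17.03] turn [ 0.     0.    -0.001] rows>= 3.0
[[0.59, -0.8, -0.0], [-0.77, -0.57, 0.3], [-0.24, -0.18, -0.95]] [-500.5  126.2  377.8] [ 485.7 -263.8  322.2]
[402.   56.8] [369, 21, 67, 72, 3692] [ 571.2 -318.6   55. ]
[457.8 180. ] [445, 160, 25, 41, 278] [ 528.6 -423.7   55. ]
[428.2 173.9] [421, 167, 16, 12, 49] [ 517.4 -399.5   55. ]
[276.8 197.4] [260, 181, 35, 34, 922] [ 423.7 -307.9   55. ]
[428.1 191.4] [412, 180, 32, 26, 196] [ 506.3 -410.3   55. ]
[430.6 208.1] [400, 193, 60, 26, 459] [ 496.6 -422.9   55. ]
```

View pics/w34.png

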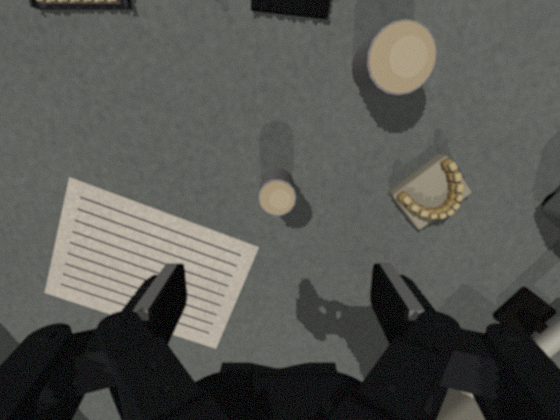

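The smallest ring is at (277,197), between the open fingers at (170,290) and (395,290). Ring 54 is at (402,57). The wrist-camera positions agree with the triangulation, so I descend and grip.

```bash
python3 -m handwheel '{"series": [[[0.07,-0.1,5,0,0,0,1],[0.07,-0.1,10,0,0,0,1],[0.07,-0.1,14,0,0,0,1],[0.07,-0.1,16.5,0,0,0,1],[0.07,-0.1,17,0,0,0,1],[0.07,-0.1,17,0,0,0,1],[0.07,-0.1,17,0,0,0,0],[0.07,-0.1,17,0,0,0,0],[0.07,-0.1,17,0,0,0,0],[0.07,-0.1,17,0,0,0,0],[0.07,-0.1,17,0,0,0,0],[0.07,-0.1,17,0,0,0,0]]]}' 40
python3 -c "
from h import *
go(423,-308,130)"
```

```text
time: 2.65
tool_pos: [424.1, -307.7, 11.2]
tcp_rot: [179.9, -0.0, 36.4]
ft_force: [-1.6, 1.3, 6.2]
finger_gap: 33.2
grip_force: 39.6
t 2.65 pos [ 424.1 -307.7   11.2] rot [179.9  -0.   36.4] F [-1.6  1.3  6.2] gap 33.2 grip 39.6
-> shift cm [ -0.11  -0.02 -11.88] turn [ 0.001 -0.    -0.   ] rows>= 2.0
```

```bash
python3 -c "
from h import *
go(580,20,150)"; python3 -m handwheel '{"series": [[[0,0,-3,0,0,0,0],[0,0,-7,0,0,0,0],[0,0,-11,0,0,0,0],[0,0,-11,0,0,0,0]]]}'
python3 -c "
from h import *
go(580,20,150)"
```

```text
t 2.65 pos [ 424.1 -307.7   11.2] rot [179.9  -0.   36.4] F [-1.6  1.3  6.2] gap 33.2 grip 39.6
-> shift cm [ 31.99 -17.11 -13.9 ] turn [ 0.001 -0.    -0.   ] rows>= 7.0
time: 3.15
tool_pos: [425.6, -309.0, 124.3]
tcp_rot: [179.6, -0.1, 36.4]
ft_force: [-0.2, 0.3, -2.3]
finger_gap: 33.1
grip_force: 40.1
t 3.15 pos [ 425.6 -309.   124.3] rot [ 1.796e+02 -1.000e-01  3.640e+01] F [-0.2  0.3 -2.3] gap 33.1 grip 40.1
-> shift cm [ 31.95 -17.31  -2.65] turn [ 0.007 -0.001 -0.   ] rows>= 6.0
```

```bash
python3 -m handwheel '{"series": [[[4,-2.2,-1,0,0,0,0],[8.5,-4.6,-2,0,0,0,0],[13,-7,-2.6,0,0,0,0],[17.5,-9.4,-2.6,0,0,0,0],[22,-11.9,-2.6,0,0,0,0],[26.5,-14.3,-2.6,0,0,0,0],[30,-16.3,-2.6,0,0,0,0],[32,-17.3,-2.6,0,0,0,0],[32,-17.3,-2.6,0,0,0,0],[32,-17.3,-2.6,0,0,0,0]]]}'
python3 - <<'E'
from h import *
import pickle
c=wrist("wt1"); pickle.dump(c,open("wt1.pkl","wb")); go(660,79,100)
for b,s,r in blobs(c["img"],amin=200)[1]: print(b.round(1),s.tolist(),plane(c,r[0],12).round(1),np.round(r[1]),np.round(r[2]))
E
```

```text
time: 4.4
tool_pos: [578.0, 20.9, 145.5]
tcp_rot: [-180.0, 0.1, 36.3]
ft_force: [-0.7, -0.4, -0.5]
finger_gap: 33.0
grip_force: 40.2
t 4.45 pos [578.1  20.7 145.8] rot [-1.80e+02  1.00e-01  3.63e+01] F [ 0.4 -0.9 -1.4] gap 32.9 grip 40.2
-> shift cm [10.06  0.15  4.57] turn [-0.     0.001 -0.002] rows>= 2.0
[279.1  72.3] [235, 26, 88, 92, 7469] [661.7  81.2  12. ] [91. 87.] 90.0
[278.9 163.6] [239, 126, 81, 78, 5998] [601.5  36.3  12. ] [77. 80.] 90.0
[279.6 224.7] [242, 209, 75, 50, 2121] [549.3  -2.3  12. ] [49. 74.] 90.0
[285.9 315.6] [242, 290, 78, 59, 2861] [482.7 -60.3  12. ] [79. 48.] 36.0
```

View pics/wt1.png

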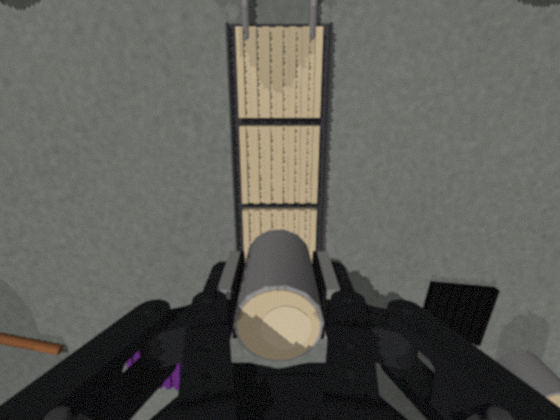

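The wrist picture shows tile 1 at (279,72) and tile 2 at (279,164), with the tray running straight up the image so the yaw is right. The held ring is upright at (280,320). I check the tile height from two views and move over tile 1.

Run:
```python
from h import *
import pickle
c=pickle.load(open("wt1.pkl","rb"));T=pickle.load(open("d0.pkl","rb"))["top"]
for lo,tc in((0,(271.3,145.7)),(1,(289.4,169.5))):
    m,_=blobs(c["img"]);n,l,s,cc=cv2.connectedComponentsWithStats(m)
    i=[i for i in range(1,n) if s[i][4]>200][lo]
    k=cv2.convexHull(np.argwhere(l==i)[:,::-1].astype(np.int32))
    q=cv2.approxPolyDP(k,8,True)[:,0]
    H=[plane(c,p,12) for p in q]; ctr=np.mean(H,0); p=c["mtx"]@(c["R"]@ctr+c["t"]);p=p[:2]/p[2]
    print(q.tolist(),ctr.round(1),tri(T,tc,c,p).round(1))
go(661,80.5,60)
```

```text
[[322, 26], [319, 116], [239, 117], [235, 27]] [660.8  80.3  12. ] [660.8  79.3   8. ]
[[319, 127], [316, 202], [242, 202], [240, 126]] [600.9  35.5  12. ] [600.4  34.6   8. ]
t 4.45 pos [578.1  20.7 145.8] rot [-1.80e+02  1.00e-01  3.63e+01] F [ 0.4 -0.9 -1.4] gap 32.9 grip 40.2
-> shift cm [10.24  0.09  8.57] turn [-0.     0.001 -0.002] rows>= 3.0
```

```bash
python3 -m handwheel '{"series": [[[3,0,0,0,0,0,0],[7,0.1,2,0,0,0,0],[9.5,0.1,5,0,0,0,0],[10.2,0.1,7.5,0,0,0,0],[10.2,0.1,8.5,0,0,0,0],[10.2,0.1,8.5,0,0,0,0],[10.2,0.1,8.5,0,0,0,0]]]}'
python3 -c "
from h import *
go(661,80.5,24)"
```

```text
time: 5.32
tool_pos: [662.1, 80.8, 63.0]
tcp_rot: [179.9, -0.1, 36.3]
ft_force: [0.5, -0.5, -1.0]
finger_gap: 33.0
grip_force: 40.2
t 5.33 pos [662.1  80.8  63. ] rot [ 1.799e+02 -1.000e-01  3.630e+01] F [ 0.5 -0.5 -1. ] gap 33.0 grip 40.2
-> shift cm [-0.11 -0.04  3.9 ] turn [ 0.001 -0.002 -0.001] rows>= 1.0
```

```bash
python3 -m handwheel '{"series": [[[-0.1,0,1,0,0,0,0],[-0.1,0,2,0,0,0,0],[-0.1,0,2.8,0,0,0,0],[-0.1,0,3.3,0,0,0,0],[-0.1,0,3.6,0,0,0,0],[-0.1,0,3.8,0,0,0,0],[-0.1,0,3.9,0,0,0,0],[-0.1,0,3.9,0,0,0,0]]]}'
```

```text
time: 6.32
tool_pos: [660.9, 81.0, 23.2]
tcp_rot: [180.0, -0.0, 36.4]
ft_force: [-3.1, -0.2, 5.4]
finger_gap: 32.9
grip_force: 40.7
```

Contact is felt: the force is up 6 N at the expected height. I release and retreat.

```bash
python3 -m handwheel '{"series": [[[0,0,0,0,0,0,0.5],[0,0,0,0,0,0,0.7],[0,0,0,0,0,0,1],[0,0,0,0,0,0,1],[0,0,-3,0,0,0,1],[0,0,-8,0,0,0,1],[0,0,-13,0,0,0,1],[0,0,-13,0,0,0,1]]]}'
python3 -c "
from h import *
go(500.2,414.8,140)"
```

```text
time: 7.32
tool_pos: [664.2, 81.1, 159.1]
tcp_rot: [179.7, -0.5, 36.4]
ft_force: [-0.2, -0.2, -0.2]
finger_gap: 85.4
grip_force: 0.0
t 7.33 pos [664.2  81.1 159.1] rot [179.7  -0.5  36.4] F [-0.2 -0.2 -0.2] gap 85.4 grip 0.0
-> shift cm [  6.57 -36.61   1.75] turn [ 0.006 -0.009 -0.   ] rows>= 6.0
```

```bash
python3 -m handwheel '{"series": [[[0.8,-4.5,0,0,0,0,1],[1.8,-10,0,0,0,0,1],[2.8,-15.5,0,0,0,0,1],[3.8,-21,0,0,0,0,1],[4.8,-26.5,0,0,0,0,1],[5.8,-32,0,0,0,0,1],[6.5,-36.3,0.5,0,0,0,1],[6.5,-36.6,1,0,0,0,1],[6.5,-36.6,1,0,0,0,1],[6.5,-36.6,1,0,0,0,1]]]}'
python3 - <<'E'
from h import *
c=wrist("w44"); go(500.3,414.6,11)
for b,s,r in blobs(c["img"],amin=200)[1]: print(b.round(1),s.tolist(),plane(c,b,55).round(1))
E
```

```text
time: 8.57
tool_pos: [496.5, 412.9, 142.0]
tcp_rot: [180.0, 0.0, 36.3]
ft_force: [0.4, -0.8, -0.3]
finger_gap: 85.5
grip_force: 0.0
t 8.62 pos [496.7 412.9 142.3] rot [180.    0.   36.3] F [-0.5  0.5 -0.3] gap 85.6 grip 0.0
-> shift cm [ 0.39  0.08 13.13] turn [ 0.     0.    -0.002] rows>= 3.0
[278.  206.1] [252, 181, 53, 51, 2133] [500.8 415.   55. ]
[301.6 357.4] [278, 347, 54, 21, 671] [399.6 314.5  55. ]
```

View pics/w44.png

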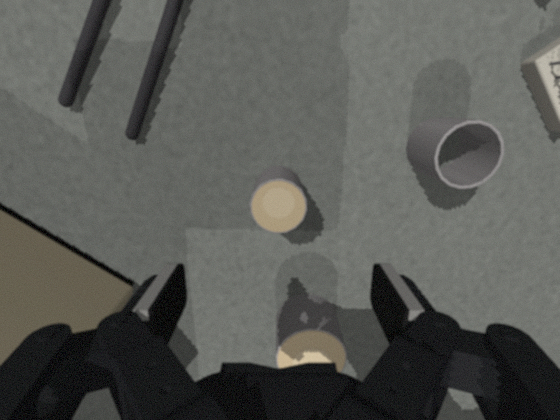

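Ring 44 is at (278,206), centred between the fingers. The empty ring at (468,155) and the ring 64 at (312,350) are clear of them, so I descend and grip.

```bash
python3 -m handwheel '{"series": [[[0.4,0.05,4,0,0,0,1],[0.4,0.05,8,0,0,0,1],[0.4,0.05,11,0,0,0,1],[0.4,0.05,12.7,0,0,0,1],[0.4,0.05,13.1,0,0,0,1],[0.4,0.05,13.1,0,0,0,1],[0.4,0.05,13.1,0,0,0,0],[0.4,0.05,13.1,0,0,0,0],[0.4,0.05,13.1,0,0,0,0],[0.4,0.05,13.1,0,0,0,0],[0.4,0.05,13.1,0,0,0,0]]]}' 50
python3 -m handwheel '{"series": [[[0,0,-2,0,0,0,0],[0,0,-6,0,0,0,0],[0,0,-11,0,0,0,0],[0,0,-13,0,0,0,0],[0,0,-13,0,0,0,0],[0,0,-13,0,0,0,0]]]}'
python3 -c "
from h import *
go(600.7,35.4,140)"
```

```text
time: 10.0
tool_pos: [500.0, 416.7, 12.5]
tcp_rot: [-180.0, -0.1, 36.4]
ft_force: [-0.8, -0.0, 5.7]
finger_gap: 43.1
grip_force: 50.9
time: 10.75
tool_pos: [498.1, 415.3, 138.7]
tcp_rot: [-180.0, 0.2, 36.4]
ft_force: [-0.5, -0.4, -2.5]
finger_gap: 42.4
grip_force: 51.1
t 10.75 pos [498.1 415.3 138.7] rot [-180.     0.2   36.4] F [-0.5 -0.4 -2.5] gap 42.4 grip 51.1
-> shift cm [-14.27  36.67  -0.08] turn [-0.     0.004 -0.001] rows>= 7.0
```

```bash
python3 -m handwheel '{"series": [[[-1.5,4,0,0,0,0,0],[-3.5,9,0,0,0,0,0],[-5.5,14.3,0,0,0,0,0],[-7.5,19.5,0,0,0,0,0],[-9.5,24.5,0,0,0,0,0],[-11.5,29.5,0,0,0,0,0],[-13.5,34.5,0,0,0,0,0],[-14.3,36.7,0,0,0,0,0],[-14.3,36.7,3,0,0,0,0],[-14.3,36.7,6,0,0,0,0],[-14.3,36.7,7,0,0,0,0],[-14.3,36.7,7,0,0,0,0]]]}'
python3 -c "
from h import *
go(600.7,35.4,24.5)"
```

```text
time: 12.25
tool_pos: [600.6, 36.3, 69.8]
tcp_rot: [-179.9, 0.1, 36.4]
ft_force: [0.2, -0.2, -1.4]
finger_gap: 43.1
grip_force: 51.5
t 12.25 pos [600.6  36.3  69.8] rot [-1.799e+02  1.000e-01  3.640e+01] F [ 0.2 -0.2 -1.4] gap 43.1 grip 51.5
-> shift cm [-0.03  0.08  4.53] turn [-0.002  0.002  0.   ] rows>= 1.0
```

```bash
python3 -m handwheel '{"series": [[[0,0.05,1,0,0,0,0],[0,0.05,2.2,0,0,0,0],[0,0.05,3.2,0,0,0,0],[0,0.05,3.8,0,0,0,0],[0,0.05,4.2,0,0,0,0],[0,0.05,4.4,0,0,0,0],[0,0.05,4.5,0,0,0,0],[0,0.05,4.55,0,0,0,0],[0,0.05,4.55,0,0,0,0]]]}'
```

```text
time: 13.38
tool_pos: [602.3, 35.4, 26.0]
tcp_rot: [180.0, -0.0, 36.4]
ft_force: [-0.3, 0.6, -2.6]
finger_gap: 43.1
grip_force: 51.5
```

```bash
python3 -m handwheel '{"series": [[[0,0,0.1,0,0,0,0],[0,0,0.2,0,0,0,0],[0,0,0.2,0,0,0,0]]]}'
```

```text
time: 13.75
tool_pos: [602.3, 35.4, 24.5]
tcp_rot: [180.0, -0.0, 36.4]
ft_force: [-3.7, -0.6, 5.3]
finger_gap: 43.0
grip_force: 52.1
```

```bash
python3 -m handwheel '{"series": [[[0,0,0,0,0,0,0.6],[0,0,0,0,0,0,0.8],[0,0,0,0,0,0,1],[0,0,0,0,0,0,1],[0,0,-3,0,0,0,1],[0,0,-8,0,0,0,1],[0,0,-12,0,0,0,1],[0,0,-12,0,0,0,1],[0,0,-12,0,0,0,1]]]}'
python3 -c "
from h import *
go(571,-318.5,145)"
```

```text
time: 14.88
tool_pos: [601.9, 35.4, 143.4]
tcp_rot: [-180.0, 0.0, 36.4]
ft_force: [0.5, -1.3, 0.3]
finger_gap: 85.8
grip_force: 0.0
t 14.88 pos [601.9  35.4 143.4] rot [-180.     0.    36.4] F [ 0.5 -1.3  0.3] gap 85.8 grip 0.0
-> shift cm [-23.47  26.67  -0.16] turn [-0.     0.    -0.001] rows>= 6.0
```

```bash
python3 -m handwheel '{"series": [[[-3,3.4,0,0,0,0,1],[-6.5,7.4,0,0,0,0,1],[-10,11.4,0,0,0,0,1],[-13.5,15.3,0,0,0,0,1],[-17,19.3,0,0,0,0,1],[-20.5,23.3,0,0,0,0,1],[-23,26.2,0,0,0,0,1],[-23.5,26.7,0,0,0,0,1],[-23.5,26.7,0,0,0,0,1],[-23.5,26.7,0,0,0,0,1]]]}'
python3 - <<'E'
from h import *
c=wrist("w54"); go(571,-318.5,11)
for b,s,r in blobs(c["img"],amin=200)[1]: print(b.round(1),s.tolist(),plane(c,b,55).round(1))
E
```

```text
time: 16.12
tool_pos: [571.3, -317.4, 143.0]
tcp_rot: [-179.9, 0.0, 36.4]
ft_force: [-0.5, 0.1, -0.7]
finger_gap: 85.2
grip_force: 0.0
t 16.18 pos [ 571.4 -317.4  143.3] rot [-179.9    0.    36.5] F [-0.2 -0.9 -0.2] gap 85.2 grip 0.0
-> shift cm [-0.1   0.08 13.23] turn [-0.001  0.     0.001] rows>= 3.0
[278.2 212.4] [246, 181, 66, 63, 3223] [ 571.2 -318.4   55. ]
[349.1 297.9] [333, 283, 33, 29, 388] [ 546.  -410.7   55. ]
```

View pics/w54.png

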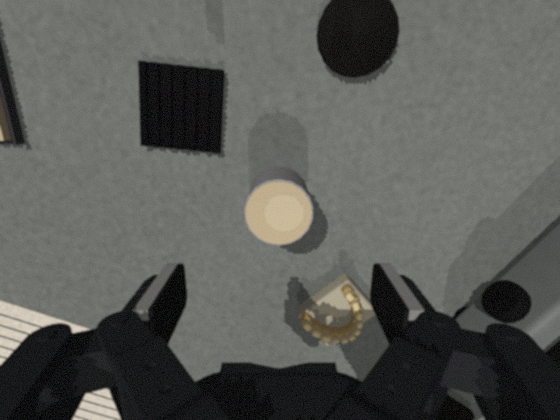

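Ring 54 is at (278,212), centred. The jaw model at (335,310) lies behind the right finger's path, and the fingers clear it.

```bash
python3 -m handwheel '{"series": [[[-0.1,0.1,4,0,0,0,1],[-0.1,0.1,8,0,0,0,1],[-0.1,0.1,11,0,0,0,1],[-0.1,0.1,12.7,0,0,0,1],[-0.1,0.1,13.2,0,0,0,1],[-0.1,0.1,13.2,0,0,0,1],[-0.1,0.1,13.2,0,0,0,0],[-0.1,0.1,13.2,0,0,0,0],[-0.1,0.1,13.2,0,0,0,0],[-0.1,0.1,13.2,0,0,0,0],[-0.1,0.1,13.2,0,0,0,0]]]}' 60
python3 -m handwheel '{"series": [[[0,0,-2,0,0,0,0],[0,0,-6,0,0,0,0],[0,0,-11,0,0,0,0],[0,0,-13,0,0,0,0],[0,0,-13,0,0,0,0],[0,0,-13,0,0,0,0]]]}'
python3 -c "
from h import *
go(540.4,-9,140)"
```

```text
time: 17.55
tool_pos: [572.0, -320.9, 13.5]
tcp_rot: [179.9, -0.1, 36.4]
ft_force: [-0.5, 0.4, 6.5]
finger_gap: 52.5
grip_force: 63.7
time: 18.3
tool_pos: [569.8, -319.5, 139.1]
tcp_rot: [-179.8, 0.1, 36.4]
ft_force: [0.1, -0.2, -3.9]
finger_gap: 52.6
grip_force: 63.7
t 18.3 pos [ 569.8 -319.5  139.1] rot [-1.798e+02  1.000e-01  3.640e+01] F [ 0.1 -0.2 -3.9] gap 52.6 grip 63.7
-> shift cm [ 1.605e+01 -2.675e+01 -1.000e-02] turn [-0.004  0.001 -0.001] rows>= 5.0
```

```bash
python3 -m handwheel '{"series": [[[2,-3.3,0,0,0,0,0],[4.5,-7.5,0,0,0,0,0],[7.2,-12,0,0,0,0,0],[10,-16.7,0,0,0,0,0],[12.8,-21.3,0,0,0,0,0],[15,-25,0,0,0,0,0],[16,-26.7,0,0,0,0,0],[16,-26.7,3,0,0,0,0],[16,-26.7,6,0,0,0,0],[16,-26.7,7,0,0,0,0],[16,-26.7,7,0,0,0,0],[16,-26.7,7,0,0,0,0]]]}'
python3 -c "
from h import *
go(540.4,-9,25.5)"
```

```text
time: 19.8
tool_pos: [542.4, -10.8, 72.9]
tcp_rot: [179.9, -0.1, 36.3]
ft_force: [0.3, -0.1, -3.2]
finger_gap: 53.0
grip_force: 64.2
t 19.8 pos [542.4 -10.8  72.9] rot [ 1.799e+02 -1.000e-01  3.630e+01] F [ 0.3 -0.1 -3.2] gap 53.0 grip 64.2
-> shift cm [-0.06 -0.27  4.74] turn [ 0.001 -0.001 -0.001] rows>= 1.0
```

```bash
python3 -m handwheel '{"series": [[[-0.05,-0.2,1,0,0,0,0],[-0.05,-0.2,2.2,0,0,0,0],[-0.05,-0.2,3.2,0,0,0,0],[-0.05,-0.2,3.9,0,0,0,0],[-0.05,-0.2,4.3,0,0,0,0],[-0.05,-0.2,4.5,0,0,0,0],[-0.05,-0.2,4.65,0,0,0,0],[-0.05,-0.2,4.75,0,0,0,0],[-0.05,-0.2,4.75,0,0,0,0],[-0.05,-0.2,4.75,0,0,0,0]]]}'
```

```text
time: 21.05
tool_pos: [540.3, -9.2, 25.4]
tcp_rot: [180.0, -0.0, 36.4]
ft_force: [-4.7, 1.0, 7.1]
finger_gap: 53.1
grip_force: 65.2
```

Contact at the expected height, so I release and go for ring 64.

```bash
python3 -m handwheel '{"series": [[[0,0,0,0,0,0,0.75],[0,0,0,0,0,0,0.9],[0,0,0,0,0,0,1],[0,0,0,0,0,0,1],[0,0,-3,0,0,0,1],[0,0,-8,0,0,0,1],[0,0,-12,0,0,0,1],[0,0,-12,0,0,0,1],[0,0,-12,0,0,0,1]]]}'
python3 -c "
from h import *
go(403,307,145)"
```

```text
time: 22.18
tool_pos: [539.6, -9.1, 143.7]
tcp_rot: [-180.0, 0.0, 36.4]
ft_force: [-0.7, 0.1, -0.9]
finger_gap: 85.3
grip_force: 0.0
t 22.18 pos [539.6  -9.1 143.7] rot [-180.     0.    36.4] F [-0.7  0.1 -0.9] gap 85.3 grip 0.0
-> shift cm [  7.74 -33.56  -0.12] turn [-0.     0.    -0.001] rows>= 6.0
```

```bash
python3 -m handwheel '{"series": [[[1,-4.2,0,0,0,0,1],[2.2,-9.5,0,0,0,0,1],[3.4,-14.7,0,0,0,0,1],[4.6,-20,0,0,0,0,1],[5.8,-25.2,0,0,0,0,1],[7,-30.3,0,0,0,0,1],[7.7,-33.2,0,0,0,0,1],[7.7,-33.6,0,0,0,0,1],[7.7,-33.6,0,0,0,0,1],[7.7,-33.6,0,0,0,0,1]]]}'
python3 - <<'E'
from h import *
c=wrist("w64"); go(403,307,11)
for b,s,r in blobs(c["img"],amin=200)[1]: print(b.round(1),s.tolist(),plane(c,b,55).round(1))
E
```

```text
time: 23.42
tool_pos: [402.9, 305.9, 143.7]
tcp_rot: [180.0, 0.1, 36.3]
ft_force: [1.0, -0.0, 0.6]
finger_gap: 85.4
grip_force: 0.0
t 23.48 pos [403.1 306.  143.9] rot [180.    0.   36.3] F [-0.1 -0.7 -0.8] gap 85.0 grip 0.0
-> shift cm [ 0.06 -0.09 13.29] turn [ 0.     0.001 -0.002] rows>= 3.0
[276.1 208.9] [237, 172, 79, 75, 4645] [404.1 307.6  55. ]
```

View pics/w64.png

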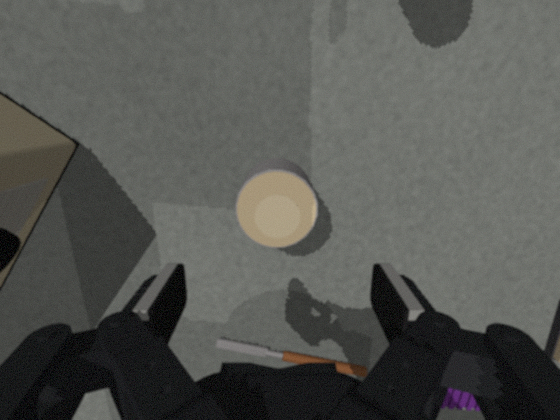

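Ring 64 is at (277,209), midway between the fingers, and the spatula at (290,355) is flat and out of the way. I descend and grip.

```bash
python3 -m handwheel '{"series": [[[0.13,-0.08,3,0,0,0,1],[0.13,-0.08,7,0,0,0,1],[0.13,-0.08,10,0,0,0,1],[0.13,-0.08,12,0,0,0,1],[0.13,-0.08,13,0,0,0,1],[0.13,-0.08,13.3,0,0,0,1],[0.13,-0.08,13.3,0,0,0,1],[0.13,-0.08,13.3,0,0,0,0],[0.13,-0.08,13.3,0,0,0,0],[0.13,-0.08,13.3,0,0,0,0],[0.13,-0.08,13.3,0,0,0,0],[0.13,-0.08,13.3,0,0,0,0]]]}' 75
python3 -m handwheel '{"series": [[[0,0,-2,0,0,0,0],[0,0,-6,0,0,0,0],[0,0,-11,0,0,0,0],[0,0,-13,0,0,0,0],[0,0,-13,0,0,0,0],[0,0,-13,0,0,0,0]]]}'
python3 -c "
from h import *
go(480,-53.5,140)"
```

```text
time: 24.98
tool_pos: [404.3, 309.1, 12.7]
tcp_rot: [180.0, -0.1, 36.4]
ft_force: [-0.2, -1.1, 5.6]
finger_gap: 62.7
grip_force: 82.2
time: 25.72
tool_pos: [402.3, 308.0, 139.6]
tcp_rot: [-180.0, 0.1, 36.4]
ft_force: [-0.6, 0.7, -3.4]
finger_gap: 62.4
grip_force: 82.9
t 25.73 pos [402.3 308.  139.6] rot [-1.80e+02  1.00e-01  3.64e+01] F [-0.6  0.7 -3.4] gap 62.4 grip 82.9
-> shift cm [-1.518e+01  3.371e+01 -1.000e-02] turn [-0.     0.002 -0.   ] rows>= 6.0
```

```bash
python3 -m handwheel '{"series": [[[-1.8,4,0,0,0,0,0],[-4,9,0,0,0,0,0],[-6.3,14,0,0,0,0,0],[-8.6,19,0,0,0,0,0],[-10.8,24,0,0,0,0,0],[-13,29,0,0,0,0,0],[-14.7,32.7,0,0,0,0,0],[-15.1,33.7,0,0,0,0,0],[-15.1,33.7,3,0,0,0,0],[-15.1,33.7,6,0,0,0,0],[-15.1,33.7,7,0,0,0,0],[-15.1,33.7,7,0,0,0,0]]]}'
python3 -c "
from h import *
go(480.2,-53.2,24.7)"
```

```text
time: 27.22
tool_pos: [480.4, -51.7, 70.2]
tcp_rot: [-179.9, 0.1, 36.4]
ft_force: [0.8, 0.8, -2.0]
finger_gap: 63.2
grip_force: 83.6
t 27.23 pos [480.4 -51.7  70.2] rot [-1.799e+02  1.000e-01  3.640e+01] F [ 0.8  0.8 -2. ] gap 63.2 grip 83.6
-> shift cm [-0.1   0.12  4.55] turn [-0.002  0.002  0.   ] rows>= 1.0
```

```bash
python3 -m handwheel '{"series": [[[-0.1,0.1,1,0,0,0,0],[-0.1,0.1,2.2,0,0,0,0],[-0.1,0.1,3.2,0,0,0,0],[-0.1,0.1,3.8,0,0,0,0],[-0.1,0.1,4.2,0,0,0,0],[-0.1,0.1,4.4,0,0,0,0],[-0.1,0.1,4.5,0,0,0,0],[-0.1,0.1,4.6,0,0,0,0],[-0.1,0.1,4.6,0,0,0,0]]]}'
```

```text
time: 28.35
tool_pos: [481.4, -53.8, 25.4]
tcp_rot: [180.0, -0.0, 36.4]
ft_force: [0.6, 0.1, -2.9]
finger_gap: 62.8
grip_force: 83.6
```

```bash
python3 -m handwheel '{"series": [[[0,0,0.1,0,0,0,0],[0,0,0.15,0,0,0,0],[0,0,0.15,0,0,0,0]]]}'
```

```text
time: 28.72
tool_pos: [481.5, -53.9, 24.7]
tcp_rot: [180.0, -0.0, 36.4]
ft_force: [-4.7, -0.7, 6.5]
finger_gap: 62.8
grip_force: 84.3
```

Contact. I release, retreat and check.

```bash
python3 -m handwheel '{"series": [[[0,0,0,0,0,0,0.85],[0,0,0,0,0,0,0.95],[0,0,0,0,0,0,1],[0,0,0,0,0,0,1],[0,0,-3,0,0,0,1],[0,0,-8,0,0,0,1],[0,0,-13,0,0,0,1],[-4,6,-15,0,0,0,1],[-6,12,-15,0,0,0,1],[-8,18,-15,0,0,0,1],[-8,20,-15,0,0,0,1],[-8,20,-15,0,0,0,1]]]}'
python3 - <<'E'
from h import *
from bench import eyes
T=eyes.snapshot("top");S=eyes.snapshot("scene")
for n,c in(("top1",T),("scene1",S)): cv2.imwrite(f"pics/{n}.png",c["img"][:,:,::-1])
a=T["img"][100:250,220:360];b=S["img"][130:320,200:370]
cv2.imwrite("pics/both.png",np.hstack([cv2.resize(a,(400,430)),cv2.resize(b,(385,430))])[:,:,::-1])
E
```

```text
time: 30.22
tool_pos: [535.6, -264.3, 173.2]
tcp_rot: [-180.0, 0.0, 36.2]
ft_force: [-0.1, 1.2, -0.2]
finger_gap: 85.3
grip_force: 0.0
```

View pics/both.png

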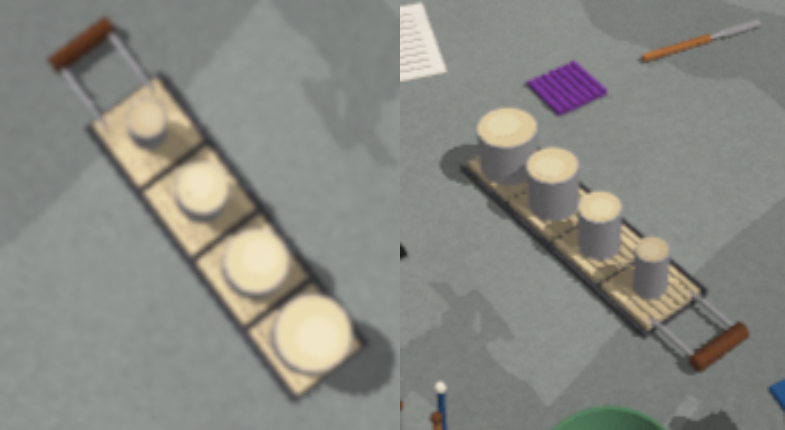

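View pics/top1.png

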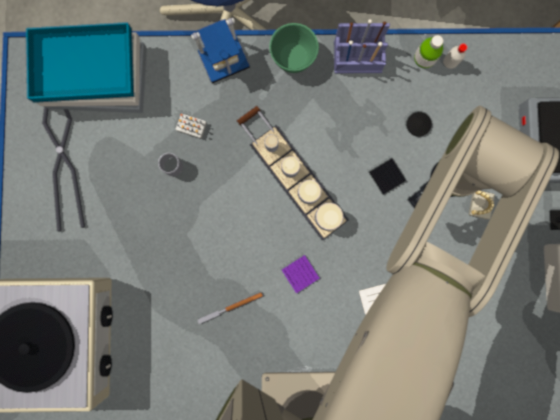

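The pictures show all four rings upright in the right order, at left-panel pixels (148,122), (202,190), (255,260) and (312,332), with the empty ring unmoved at (169,163). I check the centring numerically.

Run:
```python
from h import *
import pickle
T=pickle.load(open("d0.pkl","rb"))["top"]
tl=[(271.3,145.7),(289.4,169.5),(307.7,193.5),(326.2,218)]
for p,t in zip([(148,122),(202,190),(255,260),(312,332)],tl):
    u=(220+p[0]/2.857,100+p[1]/2.867); print((plane(T,u,67)-plane(T,t,12))[:2].round(1))
```

```text
[-3.5 -2. ]
[-0.9 -2.1]
[ 0.6 -0.8]
[ 1.6 -2.3]
```

All rings are within about 4 mm of centre, against the 12 mm allowed.

```bash
python3 -c "
from bench import r
print(r.hand_in())"
```

```text
the job is handed in; nothing more can be done
None
```

I handed the job in at about 30 s of the 104 s: the 34, 44, 54 and 64 mm rings stand upright on tiles 1 to 4, each within about 4 mm of its tile's centre in the last picture, and the empty ring looks unmoved; the hand-in gave no verdict.

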